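# Stand the tipped can in its lane and float the pusher

## Robot

A 6-joint arm with a two-finger parallel gripper is mounted at the origin on a cart in front of the work surface, level with it; the furniture and walls round the work are solid. World frame = base frame: x ahead of the robot, y to its left, z up, the work surface at z = 0. Lengths are in mm, angles in rad, forces in N, time in s.
With the tool pointing down it reaches from about 275 to 750 mm from the base axis. Payload 10.2 kg.
Tool frame: the origin (TCP) lies midway between the tips of the shut fingers; the grasp point (between the pads) lies 19 mm behind it; z points along the fingers, y is the line along which they close (so a half turn about z gives the same grasp; the last joint's range is limited). The gripper opens to 85 mm and grips with 20 to 120 N. Pads are 22 mm wide; open, the fingers measure 114 mm over their backs; the gripper's body (76 mm by 85 mm) begins 54 mm behind the grasp point. The pads swing forward as they close: fully open they stand 13 mm farther back than shut.
Start: joints at [1.12, 0.313, 1.498, -0, 1.331, -0.223], TCP at [118.576, 511.44, 231.294] pointing down, gripper open.
Joint ranges: [-2.94, 2.94], [-0.97, 2.17], [0.19, 2.56], [-1.23, 4.37], [0.02, 3.11], [-2.88, 2.88]. Speed limits (rad/s): [2.39, 2.39, 3.01, 3.14, 3.14, 3.14].

## Interface

Orientations are given as a 3x3 rotation matrix whose columns are the frame's x, y, z axes.
In Python, from workcell import robot gives the robot as it stands.
- The arm moves only by the shell command python3 -m inch 'ROWS'. ROWS is JSON, a list of rows, each an object with "travel": the shift along the tool's x, y, z in mm, a list of three; "rot": the turn, a rotation vector about the tool's x, y, z in degrees, a list of three; "gripper": the gripper's target within -1 to 1 (shut at 1, half-way at 0, fully open at -1). A call has 1 to 8 rows; each row shifts and turns the commanded pose from where the row before left it, along the tool's axes as they then stand; what a row does not reach is not made up. A row lasts 1/8 s, in which the tool goes at most 62.5 mm and 10.7 degrees, less where a joint would pass 70% of its speed; a pose out of reach is approached as far as the arm can. A call is refused whole if a number of a shift passes 62.5 or a number of a turn 10.7, either way. A call with a gripper value outside its range is refused whole. The fingers move at their own pace and stop on an object; the grip force is fixed at half the most. Time passes only in rows, so rows that do not move let the fingers close. It gives the time, the measured TCP pose, the force, the opening and the grip force at its end, in the units of the state.
- robot.get_obs(): the state, without advancing time (a new reading comes with each control period).
- robot.get_image(name): name is "side" or "top"; returns a dict with "color" (384x512x3 uint8, red, green, blue), "K" (3x3 intrinsics, pixels), "rvec" (rotation vector, rad) and "tvec" (3), from world to camera coordinates, as OpenCV has them. Camera axes: x right, y down, z forward; pixel columns grow to the right and rows downward; lengths in mm; the calibration is good to about 2 mm. A picture is of the moment at which its call begins. There is no depth.
- robot.sign_off(): hands the job in; it is judged then, once.
The state is a dict: "t": time; "qpos": joint angles; "joint_vel": joint speeds; "joint_torque": joint torques, N m; "ee_pos": TCP position; "ee_rot": TCP orientation; "contact_force": force on the tool from outside, world axes, zero at the start; "wrist_torque": the same for the moment, N m; "grip_width": opening from 0.0 (shut) to 1.0 (fully open); "gripper_force": force on a finger pad.
Only numpy, scipy, OpenCV 4.12 (cv2) and the standard library are available. Lean on these libraries where they do the work, as an engineer would, in place of code of your own. Each camera call takes 0.05 s, during which the arm holds its last target. There are 200 camera calls.

## Task

The front spray can in the dispenser lane has tipped over onto the wire stop at the front end of the lane. Stand it upright on its round mark in front of the two standing cans, setting it down without a drop, and let go of it; after that push the lever with the red knob over towards the pusher end of the lane, past the stiff detent and fully into its float notch, so that the pusher can follow the stock. Leave the other cans and the things on the counter where they stand.

Things in the scene. Friction and masses are not known exactly. Their poses are not given: they have to be found in the camera images.
- lane: Dispenser lane and control block, fixed to the counter, front (-x) to the robot's left. Grey floor 235 x 90 mm, 6 mm thick. Origin: on the counter under the centre of the round mark; x along the lane to its back, y away from the robot, z up. Wire rails at y = +-40 mm, 25 mm high; black pusher plate at x = 140 mm, 91 mm high; grey block (120 x 60 mm, round top 89 mm high) at x = -40, y = 105 mm.
- front_stop (a point): Middle of the wire front stop, 58 mm in front of the mark (lane -x) and 63 mm above the counter: 6 mm wire, 72 mm wide, 83 mm high at its sides and dished to 66 mm in the middle, where the tipped can leans.
- lane_mark (a point): Centre of the round blue mark (56 mm) on the lane's floor, 6 mm above the counter: where the foot of the front can belongs; axes as the lane's.
- front_can: Spray can, white and green, body 45 mm in diameter, 133 mm tall, nozzle 20 mm wide on top (149 mm in all), about 0.2 kg. Origin: centre of its underside; z: its axis, foot to nozzle. At the start it leans to the front (lane -x, the robot's left), about 34 degrees from vertical, foot on the lane floor near the mark, side in the dish of the wire stop; the top 45 mm of the body stick out free.
- second_can: Spray can, white and green, body 45 mm in diameter, 133 mm tall, nozzle 20 mm wide on top (149 mm in all), about 0.2 kg. Origin: centre of its underside; z: its axis, foot to nozzle. Stands upright about 62 mm behind the mark. Leave it.
- third_can: Spray can, white and green, body 45 mm in diameter, 133 mm tall, nozzle 20 mm wide on top (149 mm in all), about 0.2 kg. Origin: centre of its underside; z: its axis, foot to nozzle. Stands upright about 112 mm behind the mark, before the pusher plate. Leave it.
- lever_pivot (a point): Axis of the lever, 45 mm above the counter in the middle of the control block; the axis runs along the lane's y; axes as the lane's.
- lever_knob (a point): Centre of the lever's red ball knob, 30 mm in diameter, 115 mm from the pivot; below it a steel stem 12 mm thick. The knob swings in the lane's x-z plane, 105 mm beyond the mark, seen from the robot. A chair's back (top at z = 0.29 m) stands at x = 0, y = 0.23 m: an arm whose shoulder sticks out there reaches the lever best with its wrist leaning back to the robot and to the lane's front.
- float_lever (a joint): Lever angle, rad. 0: leans 0.5 rad to the lane's front (-x); 0.5: upright; 1.0: 0.5 rad to the back (+x), float notch (green marks); end stop 1.05. About 1 N at the knob moves it up to 0.52; it stays where left. There a sprung detent takes about 7 N to start through, fading towards the crest at 0.75 (yellow marks). Let go before 0.7 it springs back to 0.46; past 0.8 it snaps to 1.0-1.05 and stays.
- glue: White glue bottle with a red spout, 32 mm in diameter, 95 mm tall; origin at its foot. Leave it.
- jar: Clear jar of screws with a red lid, 42 mm in diameter, 56 mm tall; origin at its foot. Leave it.
- meter: Yellow multimeter lying flat, 150 x 74 x 51 mm; origin under its centre. Leave it.
- tape: Roll of black tape lying flat, 67 mm in diameter, 19 mm high; origin under its centre. Leave it.
Not all that is in view belongs to the job. Leave any blue, orange or yellow look-alike of the third_can alone.

How it is judged:
By the outcome, as a careful person would: the job done as asked, in the order asked, and still so for the second after the job is handed in, with the robot touching nothing.
It also fails if it takes over 45 s, if anything falls off the work surface, if the arm or the gripper's body presses on something with over 40 N, if the wrist force passes 120 N, or if a joint passes its speed limit or range.

## Working session

There is one attempt and no reset: what is moved stays moved. The work goes in short steps, Python scripts to look and compute and a shell command to move; the robot and the scene stay as the last step left them, time stands still between calls to the robot, and variables do not carry over. Pictures are saved under pics/ and viewed, at most 10 in all, crops included, and the job is handed in when it is done.

```bash
mkdir -p pics; ls
python3 - <<'E'
from workcell import robot
import cv2, numpy as np
for n in("side","top"):
    r=robot.get_image(n); cv2.imwrite(f"pics/{n}0.png",r["color"][:,:,::-1])
    R=cv2.Rodrigues(np.array(r["rvec"]))[0]; print(n,np.round(r["K"],1).tolist(),"cam",(-R.T@np.ravel(r["tvec"])).round(0),R.round(2).tolist())
o=robot.get_obs(); print(o["ee_pos"],np.round(o["ee_rot"],3).tolist(),o["grip_width"],o["t"])
E
```

```text
pics
side [[348.1, 0.0, 254.7], [0.0, 348.1, 189.5], [0.0, 0.0, 1.0]] cam [ 196. -495.  862.] [[0.86, -0.5, -0.01], [-0.37, -0.63, -0.68], [0.34, 0.59, -0.73]]
top [[404.5, 0.0, 254.0], [0.0, 404.5, 190.4], [0.0, 0.0, 1.0]] cam [ 351.  104. 1278.] [[0.0, -1.0, 0.0], [-0.99, -0.0, -0.15], [0.15, -0.0, -0.99]]
[118.5004821  511.22072288 230.77735995] [[-0.974, 0.226, -0.001], [0.226, 0.974, -0.001], [0.0, -0.001, -1.0]] 0.9925943864025002 0.1
```

View pics/side0.png

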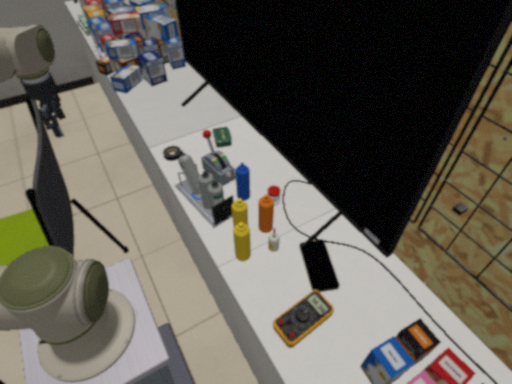

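View pics/top0.png

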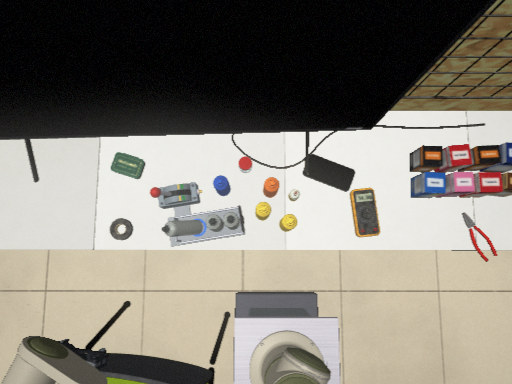

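Run:
```python
import cv2
a=cv2.imread("pics/top0.png")[140:260,90:310]; cv2.imwrite("pics/top0c.png",cv2.resize(a,None,fx=3.6,fy=3.6,interpolation=cv2.INTER_CUBIC))
a=cv2.imread("pics/side0.png")[115:265,150:300]; cv2.imwrite("pics/side0c.png",cv2.resize(a,None,fx=4,fy=4,interpolation=cv2.INTER_CUBIC))
```

```text
(no output)
```

View pics/top0c.png

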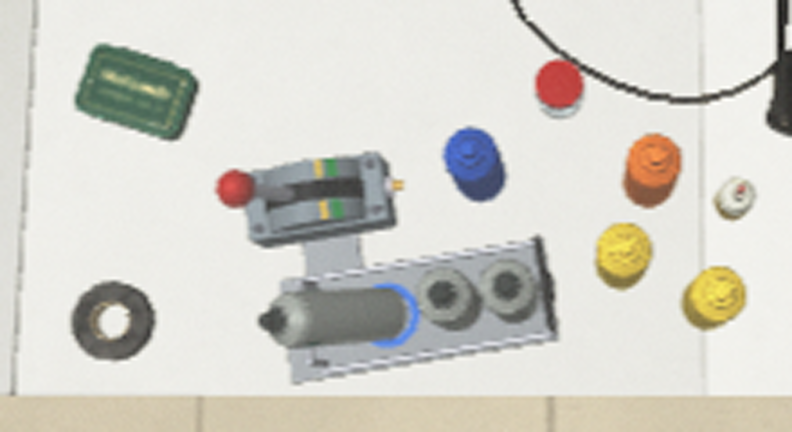

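View pics/side0c.png

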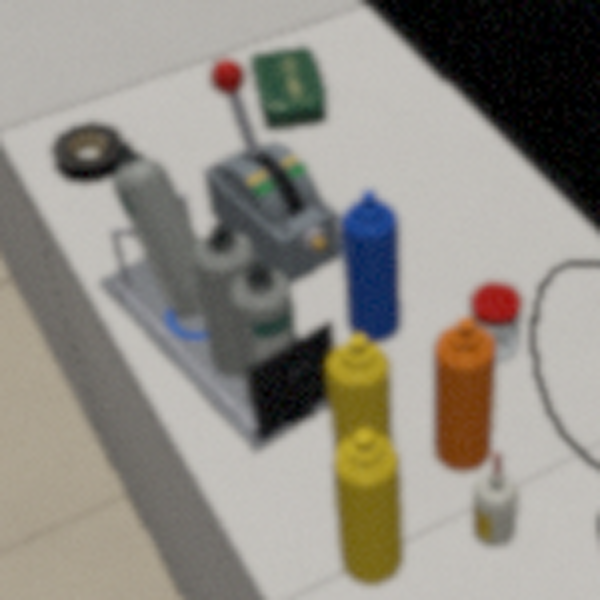

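```bash
cat > h.py <<'E'
from workcell import robot
import cv2, numpy as np
from scipy.optimize import least_squares
from scipy.spatial.transform import Rotation as Ro
def cam(n): 
    r=robot.get_image(n); return r
def proj(r,P): return cv2.projectPoints(np.array(P,float).reshape(-1,3),np.array(r["rvec"],float),np.array(r["tvec"],float),np.array(r["K"],float),None)[0].reshape(-1,2)
T=lambda u,v:(90+u/3.6,140+v/3.6)
S=lambda u,v:(150+u/4,115+v/4)
E
python3 - <<'E'
from h import *
t,s=cam("top"),cam("side")
obs=[(t,T(442,293),(62,0,149)),(t,T(510,284),(112,0,149)),(t,T(235,188),(-95,105,146)),(t,T(540,238),(140,45,91)),(t,T(557,338),(140,-45,91)),(t,T(418,315),(28,0,6)),
(s,S(225,238),(62,0,149)),(s,S(262,275),(112,0,149)),(s,S(228,75),(-95,105,146)),(s,S(249,374),(140,-45,91)),(s,S(332,325),(140,45,91))]
def W(p,L): 
    c,q=np.cos(p[2]),np.sin(p[2]); return [p[0]+c*L[0]-q*L[1],p[1]+q*L[0]+c*L[1],L[2]]
f=lambda p:np.concatenate([proj(r,W(p,L))[0]-uv for r,uv,L in obs])
R=least_squares(f,[400,350,-1.5],loss="soft_l1"); print(R.x,np.degrees(R.x[2])); print(f(R.x).reshape(-1,2).round(1).tolist())
# can tip prediction: leaning
p=R.x
for n,r,c in(("top",t,lambda a:((a[0]-90)*3.6,(a[1]-140)*3.6)),("side",s,lambda a:((a[0]-150)*4,(a[1]-115)*4))):
  for name,L in(("mark",(0,0,6)),("stop",(-58,0,66)),("piv",(-40,105,45)),("floorcorner",(-90,-45,6))): print(n,name,np.round(c(proj(r,W(p,L))[0])))
print("mark",W(p,(0,0,6)),"stop",W(p,(-58,0,66)),"knob",W(p,(-95,105,146)),W(p,(-40,105,45)))
E
```

```text
[422.98695417 270.87770044   4.84689884] 277.7068472491757
[[1.4, -0.1], [0.3, 0.0], [-0.6, -0.3], [0.5, -2.1], [-0.3, 0.5], [1.6, -1.5], [-1.2, -1.1], [-1.0, -0.7], [-0.5, 0.3], [-3.6, 1.0], [1.1, -1.2]]
top mark [392. 314.]
top stop [313. 319.]
top piv [325. 195.]
top floorcorner [294. 379.]
side mark [199. 315.]
side stop [153. 225.]
side piv [274. 201.]
side floorcorner [ 98. 278.]
mark [np.float64(422.98695417050703), np.float64(270.87770044334786), 6] stop [np.float64(415.2088865623987), np.float64(328.35379690338675), 66] knob [np.float64(514.2985697831585), np.float64(379.100567039125), 146] [np.float64(521.6743235494682), np.float64(324.5973721201226), 45]
```

```bash
cat >> h.py <<'E'
def lane(p):
    R=Ro.from_euler("z",p[2]).as_matrix(); o=np.array([p[0],p[1],0.]); return R,o
def plan(pos,R,n,o=None):
    o=o or robot.get_obs(); p0=np.array(o["ee_pos"]);R0=np.array(o["ee_rot"])
    rv=Ro.from_matrix(R0.T@R).as_rotvec(); d=(np.array(pos)-p0)/n
    print("dist",np.linalg.norm(d)*n,"turn deg",np.degrees(rv).round(1))
    for k in range(n):
        Rk=R0@Ro.from_rotvec(rv*k/n).as_matrix(); print((Rk.T@d).round(1).tolist(),np.degrees(rv/n).round(2).tolist())
def tool(tiltx,lR,tilty=0):
    # tool z lane: tilt body toward lane -x by tiltx deg, toward -y by tilty ; tool y ~ +lane y
    z=np.array([np.tan(np.radians(tiltx)),np.tan(np.radians(tilty)),-1]); z/=np.linalg.norm(z)
    y=np.array([0,1.,0]); y-=z*(y@z); y/=np.linalg.norm(y); return lR@np.c_[np.cross(y,z),y,z]
E
python3 - <<'E'
from h import *
t,s=cam("top"),cam("side")
p=np.array([422.99,270.88,4.8469]); lR,o=lane(p)
def seg(img,f): 
    a=img["color"].astype(int); return np.argwhere(f(a[...,0],a[...,1],a[...,2]))[:,::-1]
# blue mark ring pixels -> plane z=6
def toplane(r,uv,z):
    R=cv2.Rodrigues(np.array(r["rvec"]))[0]; c=-R.T@np.ravel(r["tvec"]); d=np.linalg.inv(np.array(r["K"]))@np.c_[uv,np.ones(len(uv))].T; d=R.T@d
    return (c[:,None]+d*((z-c[2])/d[2])).T
for n,r,box in(("top",t,(175,245,210,245)),("side",s,(185,215,180,205))):
    q=seg(r,lambda R,G,B:(B>R+60)&(B>G+35)); q=q[(q[:,0]>box[0])&(q[:,0]<box[1])&(q[:,1]>box[2])&(q[:,1]<box[3])]
    X=toplane(r,q.astype(float),6); L=(X-o)@lR; print(n,len(q),"lane x",L[:,0].min(),L[:,0].max(),"y",L[:,1].min(),L[:,1].max())
    rad=lambda c:np.hypot(L[:,0]-c[0],L[:,1]-c[1])-27
    print(" fit centre (lane)",least_squares(rad,[0,0],loss="soft_l1").x)
a=np.radians(34)
ax=lambda s_,pp:np.array([2.7-np.sin(a)*s_,0,18.6+np.cos(a)*s_])
for sv in(0,133,149):
    Pw=o+lR@ax(sv,0); u=proj(t,Pw)[0]; v=proj(s,Pw)[0]; print(sv,"top crop",((u-[90,140])*3.6).round(),"side crop",((v-[150,115])*4).round())
R=tool(34,lR); P=o+lR@ax(190,0); print(P,R.round(3).tolist()); plan(P,R,8)
E
```

```text
top 68 lane x -20.712901554377652 22.8049635583075 y -27.03764579375199 27.453123970580766
 fit centre (lane) [-8.12782905  1.49814894]
side 20 lane x -19.582306535492794 17.699474360139472 y -25.470671593979027 -11.97116739193436
 fit centre (lane) [-4.06850408  3.88565282]
0 top crop [393. 313.] side crop [199. 307.]
133 top crop [281. 317.] side crop [132. 159.]
149 top crop [266. 318.] side crop [124. 141.]
[409.10379721 373.49131732 176.11713879] [[-0.111, 0.991, 0.075], [0.822, 0.134, -0.554], [-0.559, 0.0, -0.829]]
dist 326.2790261692025 turn deg [ 20.5 -29.7  67.1]
[-39.3, -8.6, 6.9] [2.56, -3.71, 8.39]
[-39.5, -2.4, 9.7] [2.56, -3.71, 8.39]
[-38.7, 3.8, 12.2] [2.56, -3.71, 8.39]
[-36.9, 9.9, 14.3] [2.56, -3.71, 8.39]
[-34.0, 15.8, 16.1] [2.56, -3.71, 8.39]
[-30.2, 21.3, 17.3] [2.56, -3.71, 8.39]
[-25.6, 26.2, 18.1] [2.56, -3.71, 8.39]
[-20.2, 30.3, 18.3] [2.56, -3.71, 8.39]
```

Run:
```python
from h import *
t,s=cam("top"),cam("side")
def px(r,f,box):
    a=r["color"].astype(int); q=np.argwhere(f(a[...,0],a[...,1],a[...,2]))[:,::-1].astype(float)
    return q[(q[:,0]>box[0])&(q[:,0]<box[1])&(q[:,1]>box[2])&(q[:,1]<box[3])]
red=lambda R,G,B:(R>G+70)&(R>B+70)
blue=lambda R,G,B:(B>R+60)&(B>G+35)
kt=px(t,red,(140,170,180,205)).mean(0); ks=px(s,red,(195,220,120,145)).mean(0); print(kt,ks)
def toplane(r,uv,z):
    R=cv2.Rodrigues(np.array(r["rvec"]))[0]; c=-R.T@np.ravel(r["tvec"]); d=R.T@(np.linalg.inv(np.array(r["K"]))@np.c_[uv,np.ones(len(uv))].T)
    return (c[:,None]+d*((z-c[2])/d[2])).T
bt=toplane(t,px(t,blue,(175,245,210,245)),6); bs=toplane(s,px(s,blue,(185,215,180,205)),6)
def K(uv,r): return proj(r,uv)[0]
pts=[(t,T(540,240),(142,45,91)),(t,T(557,338),(142,-45,91)),(s,S(249,374),(142,-45,91)),(s,S(332,325),(142,45,91)),(t,T(295,382),(-90,-45,6)),(s,S(101,285),(-90,-45,6)),(t,kt,(-95,105,146)),(s,ks,(-95,105,146))]
nz=[(t,T(442,293),62),(t,T(510,284),112),(s,S(226,238),62),(s,S(262,275),112)]
def f(p,parts=False):
    R=Ro.from_euler("z",p[2]).as_matrix(); o=np.array([p[0],p[1],0]); e=[]
    for r,uv,L in pts: e.append(proj(r,o+R@np.array(L,float))[0]-uv)
    for r,uv,x in nz: e.append(proj(r,o+R@np.array([x+p[3],0,149.]))[0]-uv)
    for b in(bt,bs):
        L=(b-o)@R; e.append((np.hypot(L[:,0],L[:,1])-26.5)/3/np.sqrt(len(b)/4))
    return e if parts else np.concatenate(e)
r=least_squares(f,[423,271,4.847,0],loss="soft_l1"); print(r.x); e=f(r.x,True); print(np.round(e[:12],1).tolist()); 
lR,o=lane(r.x)
for b in(bt,bs):
    L=(b-o)@lR; print(L.min(0),L.max(0))
```

```text
[154.19672131 191.57377049] [206.40740741 133.18518519]
[423.96698803 274.36869711   4.84428324   3.8767455 ]
[[0.0, -2.9], [-0.8, 0.2], [-3.6, 0.6], [1.2, -1.6], [-1.4, -1.1], [-0.7, -2.4], [-0.7, -0.1], [0.0, 0.2], [1.6, -0.6], [0.5, -0.4], [-1.0, -1.2], [-0.6, -0.8]]
[-17.32569968 -28.47947418   6.        ] [26.13318921 25.99427652  6.        ]
[-16.20387748 -26.91880996   6.        ] [ 21.06671187 -10.77504277   6.        ]
```

```bash
python3 -m inch '[{"travel":[-39,-9,7],"rot":[2.56,-3.71,8.4],"gripper":-1},{"travel":[-40,-2,10],"rot":[2.56,-3.71,8.4],"gripper":-1},{"travel":[-39,4,12],"rot":[2.56,-3.71,8.4],"gripper":-1},{"travel":[-37,10,14],"rot":[2.56,-3.71,8.4],"gripper":-1},{"travel":[-34,16,16],"rot":[2.56,-3.71,8.4],"gripper":-1},{"travel":[-30,21,17],"rot":[2.56,-3.71,8.4],"gripper":-1},{"travel":[-26,26,14],"rot":[2.56,-3.71,8.4],"gripper":-1},{"travel":[-20,30,10],"rot":[2.56,-3.71,8.4],"gripper":-1}]'
```

```text
t: 1.4
ee_pos: [408.7, 378.4, 187.4]
ee_rot: [[-0.105, 0.992, 0.073], [0.822, 0.128, -0.556], [-0.56, 0.002, -0.828]]
contact_force: [0.0, 0.4, 1.1]
grip_width: 0.997
gripper_force: 0.0
```

```bash
echo 'PL=np.array([423.2,274.3,4.845]); lR,o=lane(PL)
tolane=lambda P:(np.array(P)-o)@lR' >> h.py
python3 - <<'E'
from h import *
a=np.radians(34); ob=robot.get_obs(); print(tolane(ob["ee_pos"]),(lR.T@ob["ee_rot"]).round(3).tolist())
plan(o+lR@np.array([2.2-np.sin(a)*90,0,18.6+np.cos(a)*90]),tool(34,lR),3)
E
```

```text
[-105.12660398   -0.65248148  187.4014701 ] [[-0.828, 0.004, 0.56], [0.005, 1.0, -0.001], [-0.56, 0.002, -0.828]]
dist 110.09421158328905 turn deg [-0.1  0.1 -0.3]
[1.9, 0.2, 36.6] [-0.02, 0.03, -0.09]
[1.8, 0.2, 36.7] [-0.02, 0.03, -0.09]
[1.8, 0.2, 36.7] [-0.02, 0.03, -0.09]
```

```bash
python3 -m inch '[{"travel":[2,0,25],"rot":[0,0,0],"gripper":-1},{"travel":[2,0,25],"rot":[0,0,0],"gripper":-1},{"travel":[2,0,25],"rot":[0,0,0],"gripper":-1},{"travel":[0,1,20],"rot":[0,0,-0.3],"gripper":-1},{"travel":[0,0,15],"rot":[0,0,0],"gripper":-1},{"travel":[0,0,0],"rot":[0,0,0],"gripper":-1}]'
python3 - <<'E'
from h import *
print(tolane(robot.get_obs()["ee_pos"]))
a=cam("side")["color"][95:245,130:280,::-1]; b=cam("top")["color"][160:260,100:250,::-1]
cv2.imwrite("pics/g1.png",np.vstack([cv2.resize(a,(540,360) ,interpolation=2)[:, :],cv2.resize(b,(540,240),interpolation=2)]))
E
```

```text
t: 2.15
ee_pos: [416.1, 322.8, 92.5]
ee_rot: [[-0.115, 0.991, 0.073], [0.821, 0.136, -0.554], [-0.559, -0.003, -0.829]]
contact_force: [0.9, -0.3, 0.4]
grip_width: 0.999
gripper_force: 0.0
[-48.98797338  -0.6433086   92.54235819]
```

View pics/g1.png

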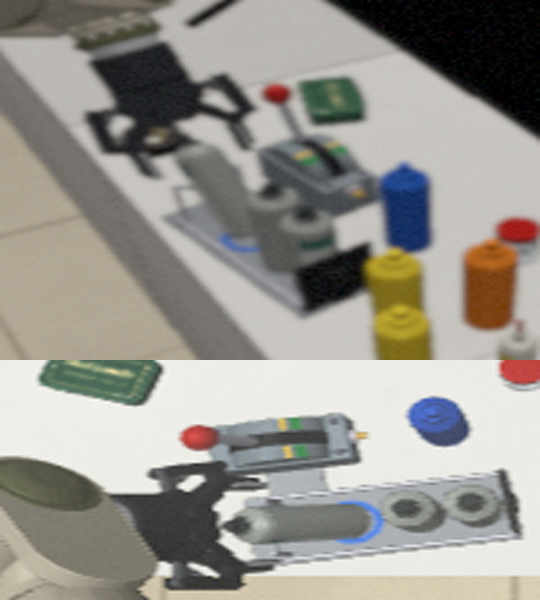

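```bash
python3 -m inch '[{"travel":[0,0,0],"rot":[0,0,0],"gripper":1},{"travel":[0,0,0],"rot":[0,0,0],"gripper":1},{"travel":[0,0,0],"rot":[0,0,0],"gripper":1},{"travel":[0,0,0],"rot":[0,0,0],"gripper":1},{"travel":[0,0,0],"rot":[0,0,0],"gripper":1},{"travel":[0,0,0],"rot":[0,0,0],"gripper":1}]'
python3 - <<'E'
from h import *
print(tolane(robot.get_obs()["ee_pos"]))
# upright with foot 12 mm above floor
plan(o+lR@np.array([0,0,6+90+12.]),tool(0,lR),6)
E
```

```text
t: 3.0
ee_pos: [416.4, 323.4, 93.4]
ee_rot: [[-0.115, 0.991, 0.075], [0.822, 0.137, -0.553], [-0.558, -0.002, -0.83]]
contact_force: [-0.4, 2.7, 4.9]
grip_width: 0.502
gripper_force: 60.7
[-49.58456998  -0.2301481   93.36802275]
dist 51.69891010887445 turn deg [-0.  33.9  0.3]
[-8.2, -0.0, 2.6] [-0.0, 5.66, 0.05]
[-8.4, 0.0, 1.8] [-0.0, 5.66, 0.05]
[-8.6, 0.0, 0.9] [-0.0, 5.66, 0.05]
[-8.6, 0.0, 0.1] [-0.0, 5.66, 0.05]
[-8.6, 0.0, -0.8] [-0.0, 5.66, 0.05]
[-8.5, 0.0, -1.6] [-0.0, 5.66, 0.05]
```

```bash
python3 -m inch '[{"travel":[-4.5,0,-6.6],"rot":[0,0,0],"gripper":1},{"travel":[-8,0,2.6],"rot":[0,5.66,0],"gripper":1},{"travel":[-8,0,1.8],"rot":[0,5.66,0],"gripper":1},{"travel":[-8.5,0,1],"rot":[0,5.66,0],"gripper":1},{"travel":[-8.5,0,0],"rot":[0,5.66,0],"gripper":1},{"travel":[-8.5,0,-1],"rot":[0,5.66,0],"gripper":1},{"travel":[-8.5,0,-1.6],"rot":[0,5.66,0],"gripper":1},{"travel":[0,0,0],"rot":[0,0,0],"gripper":1}]'
python3 - <<'E'
from h import *
ob=robot.get_obs();print(tolane(ob["ee_pos"]),(lR.T@ob["ee_rot"]).round(3).tolist(),ob["wrist_torque"])
a=cam("side")["color"][130:210,160:240,::-1]; b=cam("top")["color"][190:250,130:230,::-1]
cv2.imwrite("pics/g2.png",np.hstack([cv2.resize(a,(480,480) ,interpolation=2)[80:], cv2.resize(b,(320,192),interpolation=2).repeat(1,0) if 0 else cv2.copyMakeBorder(cv2.resize(b,(320,192),interpolation=2),0,208,0,0,0)]))
E
```

```text
t: 4.0
ee_pos: [423.1, 273.5, 115.6]
ee_rot: [[-0.134, 0.991, -0.003], [0.991, 0.134, -0.001], [-0.0, -0.003, -1.0]]
contact_force: [0.5, 0.9, -1.5]
grip_width: 0.504
gripper_force: 61.2
[  0.82835804  -0.17460397 115.63535828] [[-1.0, -0.002, 0.0], [-0.002, 1.0, -0.003], [-0.0, -0.003, -1.0]] [-0.01727144 -0.04715502 -0.01132254]
```

View pics/g2.png

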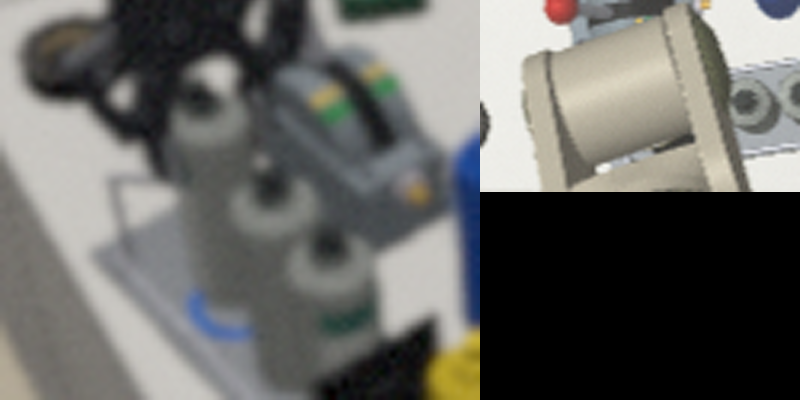

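Run:
```python
from h import *
s=cam("side"); S2=lambda L:((proj(s,o+lR@np.array(L,float))[0]-[160,130])*6-[0,80]).round(0)
for n,L in(("nozzle tip x0",(0.8,0,174.6)),("nozzle base",(0.8,0,158.6)),("nozzle +10z",(.8,0,184.6)),("nozzle +5x",(5.8,0,174.6)),("foot",(.8,0,25.6)),("2nd",(66,0,155)),("3rd",(116,0,155)),("2nd noz base",(66,0,139)),("mark",(0,0,6)),("markfront-y",(0,-28,6))): print(n,S2(L))
```

```text
nozzle tip x0 [195.  71.]
nozzle base [200.  95.]
nozzle +10z [193.  56.]
nozzle +5x [201.  77.]
foot [233. 276.]
2nd [270. 172.]
3rd [327. 230.]
2nd noz base [274. 195.]
mark [237. 299.]
markfront-y [193. 322.]
```

```bash
python3 -m inch '[{"travel":[0,0,6],"rot":[0,0,0],"gripper":1},{"travel":[0,0,6],"rot":[0,0,0],"gripper":1},{"travel":[0,0,0],"rot":[0,0,0],"gripper":1}]'
python3 - <<'E'
from h import *
ob=robot.get_obs();L0=tolane(ob["ee_pos"]);print(L0)
s=cam("side"); a=s["color"][140:200,165:245,::-1]
a=cv2.resize(a,(800,600),interpolation=cv2.INTER_CUBIC)
cv2.imwrite("pics/g3.png",a)
S2=lambda L:((proj(s,o+lR@np.array(L,float))[0]-[165,140])*10).round(0).astype(int)
def circ(x,z,r,c):
    q=np.array([S2((x+r*np.cos(t),r*np.sin(t),z)) for t in np.linspace(0,6.28,60)]); cv2.polylines(a,[q],True,c,1)
f=L0[2]-90
circ(L0[0],f,22.5,(0,0,255)); circ(L0[0],f+133,22.5,(0,0,255)); circ(L0[0],f+149,10,(0,0,255))
circ(66,6,22.5,(0,255,255)); circ(66,139,22.5,(0,255,255)); circ(66,155,10,(0,255,255)); circ(0,6,28,(255,0,255))
cv2.imwrite("pics/g3.png",a)
E
```

```text
t: 4.53
ee_pos: [422.5, 274.9, 102.7]
ee_rot: [[-0.137, 0.991, -0.004], [0.991, 0.137, -0.001], [-0.0, -0.004, -1.0]]
contact_force: [0.4, -0.4, -1.4]
grip_width: 0.504
gripper_force: 61.2
[ -0.69771862  -0.62191822 102.67173076]
```

View pics/g3.png

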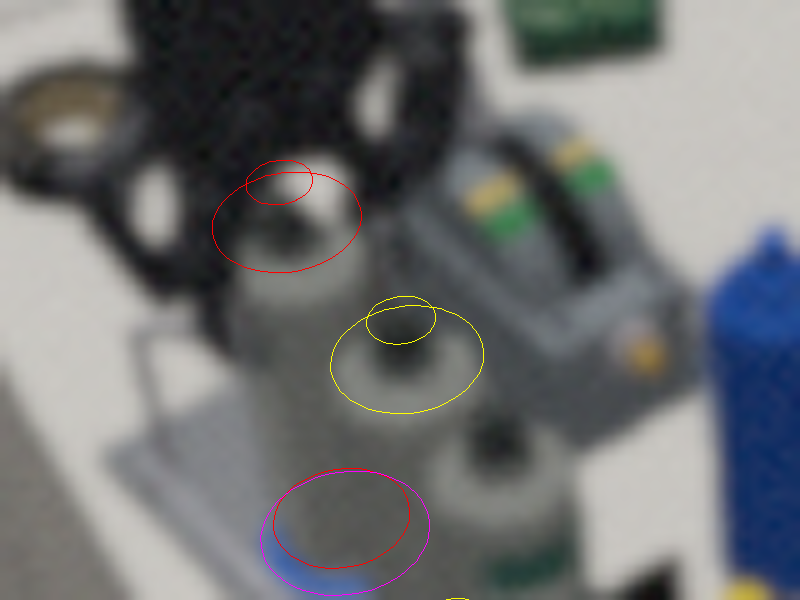

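```bash
for i in 1; do python3 -m inch '[{"travel":[2,0,1],"rot":[0,0,0],"gripper":1},{"travel":[0,0,0],"rot":[0,0,0],"gripper":1}]' | grep -E "pos|contact"; python3 -m inch '[{"travel":[0,0,1],"rot":[0,0,0],"gripper":1},{"travel":[0,0,0],"rot":[0,0,0],"gripper":1}]'| grep -E "pos|contact"; done
```

```text
ee_pos: [422.7, 277.0, 102.5]
contact_force: [0.5, -0.6, -1.4]
ee_pos: [422.7, 276.8, 101.4]
contact_force: [0.5, -0.6, -1.1]
```

```bash
python3 -m inch '[{"travel":[0,0,1],"rot":[0,0,0],"gripper":1},{"travel":[0,0,0],"rot":[0,0,0],"gripper":1}]' | grep -E "pos|contact"; python3 -m inch '[{"travel":[0,0,1],"rot":[0,0,0],"gripper":1},{"travel":[0,0,0],"rot":[0,0,0],"gripper":1}]'| grep -E "pos|contact"
```

```text
ee_pos: [422.7, 276.8, 100.4]
contact_force: [0.0, -0.2, -1.6]
ee_pos: [422.6, 276.8, 99.4]
contact_force: [0.1, -0.7, -1.6]
```

```bash
python3 -m inch '[{"travel":[0,0,1],"rot":[0,0,0],"gripper":1},{"travel":[0,0,0],"rot":[0,0,0],"gripper":1}]' | grep -E "pos|contact"
```

```text
ee_pos: [422.6, 276.8, 98.4]
contact_force: [-0.0, -0.0, -1.1]
```

```bash
python3 -m inch '[{"travel":[0,0,1],"rot":[0,0,0],"gripper":1},{"travel":[0,0,0],"rot":[0,0,0],"gripper":1}]' | grep -E "pos|contact"; python3 -m inch '[{"travel":[0,0,1],"rot":[0,0,0],"gripper":1},{"travel":[0,0,0],"rot":[0,0,0],"gripper":1}]'| grep -E "pos|contact"
```

```text
ee_pos: [422.8, 276.9, 97.7]
contact_force: [0.2, -0.2, 0.3]
ee_pos: [423.0, 277.0, 97.6]
contact_force: [-3.9, -1.4, 10.3]
```

```bash
python3 -m inch '[{"travel":[0,0,-0.6],"rot":[0,0,0],"gripper":1},{"travel":[0,0,0],"rot":[0,0,0],"gripper":1}]' | grep -E "pos|contact"; python3 -m inch '[{"travel":[0,0,0],"rot":[0,0,0],"gripper":0.2},{"travel":[0,0,0],"rot":[0,0,0],"gripper":-1},{"travel":[0,0,0],"rot":[0,0,0],"gripper":-1},{"travel":[0,0,0],"rot":[0,0,0],"gripper":-1},{"travel":[0,0,0],"rot":[0,0,0],"gripper":-1}]'
python3 - <<'E'
from h import *
s=cam("side"); a=s["color"][140:200,165:245,::-1]
a=cv2.resize(a,(800,600),interpolation=cv2.INTER_CUBIC)
S2=lambda L:((proj(s,o+lR@np.array(L,float))[0]-[165,140])*10).round(0).astype(int)
def circ(x,z,r,c):
    q=np.array([S2((x+r*np.cos(t),r*np.sin(t),z)) for t in np.linspace(0,6.28,60)]); cv2.polylines(a,[q],True,c,1)
circ(0,6,22.5,(0,0,255)); circ(0,139,22.5,(0,0,255)); circ(0,155,10,(0,0,255))
circ(66,139,22.5,(0,255,255)); circ(66,155,10,(0,255,255)); circ(0,6,28,(255,0,255))
cv2.imwrite("pics/g4.png",a)
E
```

```text
ee_pos: [422.9, 276.9, 97.6]
contact_force: [-1.4, -0.7, 6.3]
t: 7.2
ee_pos: [422.7, 276.8, 97.0]
ee_rot: [[-0.137, 0.991, -0.002], [0.991, 0.137, -0.0], [0.0, -0.002, -1.0]]
contact_force: [-1.2, 0.0, -0.6]
grip_width: 1.0
gripper_force: 0.0
```

View pics/g4.png

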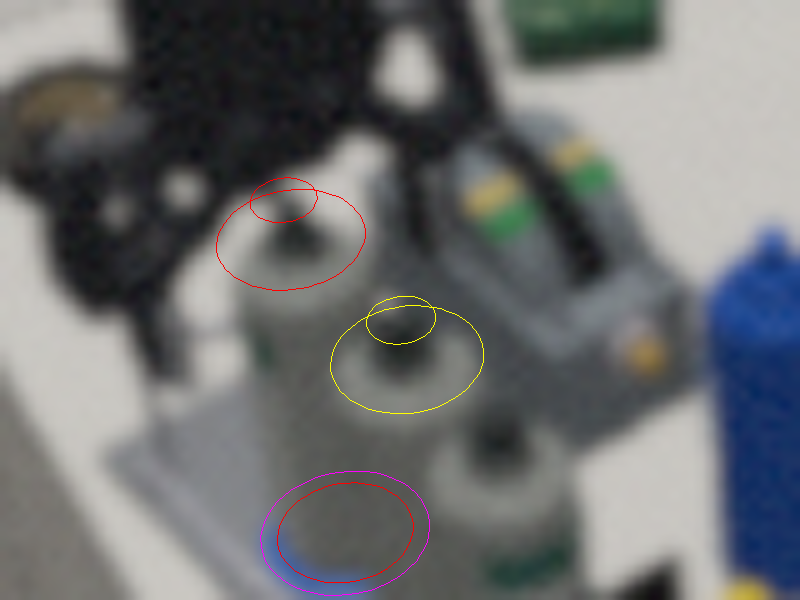

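```bash
python3 -m inch '[{"travel":[0,0,-25],"rot":[0,0,0],"gripper":-1},{"travel":[0,0,-45],"rot":[0,0,0],"gripper":-1},{"travel":[0,0,-50],"rot":[0,0,0],"gripper":-1},{"travel":[0,0,0],"rot":[0,0,0],"gripper":1}]' | grep -E "pos|contact"
cat >> h.py <<'E'
RT=tool(20,lR,25); LRT=lR.T@RT
def push(th,gap=0,back=0):
    k=np.array([-40+115*np.sin(th-.5),105,45+115*np.cos(th-.5)]); n=-LRT[:,0]
    return o+lR@(k-n*(26+gap)+LRT[:,2]*(10-back))
E
python3 - <<'E'
from h import *
print(LRT.round(2).tolist(),[tolane(push(0,25,b)).round(0).tolist() for b in(0,80)])
plan(push(0,25,80),RT,5)
E
```

```text
ee_pos: [424.3, 277.4, 220.5]
contact_force: [0.1, 1.1, -0.7]
[[-0.94, -0.14, 0.31], [0.0, 0.92, 0.4], [-0.34, 0.38, -0.86]] [[-140.0, 109.0, 120.0], [-165.0, 77.0, 189.0]]
dist 181.5731884159415 turn deg [-23.1 -19.8  -3.9]
[32.3, 15.2, 6.5] [-4.62, -3.97, -0.79]
[32.5, 15.2, 5.5] [-4.62, -3.97, -0.79]
[32.7, 15.2, 4.4] [-4.62, -3.97, -0.79]
[32.7, 15.4, 3.4] [-4.62, -3.97, -0.79]
[32.7, 15.6, 2.4] [-4.62, -3.97, -0.79]
```

```bash
python3 -m inch '[{"travel":[32,15,3],"rot":[-4.6,-4,-0.8],"gripper":1},{"travel":[32,15,3],"rot":[-4.6,-4,-0.8],"gripper":1},{"travel":[33,15,4],"rot":[-4.6,-4,-0.8],"gripper":1},{"travel":[33,15,5],"rot":[-4.6,-4,-0.8],"gripper":1},{"travel":[33,16,5],"rot":[-4.6,-4,-0.8],"gripper":1},{"travel":[0,0,0],"rot":[0,0,0],"gripper":1}]'
python3 - <<'E'
from h import *
plan(push(0,20,0),RT,3)
E
```

```text
t: 8.5
ee_pos: [475.0, 448.3, 182.7]
ee_rot: [[-0.132, 0.893, 0.43], [0.928, 0.264, -0.264], [-0.349, 0.364, -0.863]]
contact_force: [0.4, -0.7, -0.4]
grip_width: -0.004
gripper_force: 0.0
dist 76.60134630250178 turn deg [-0.6  0.2  0.6]
[-2.5, 1.7, 25.4] [-0.2, 0.07, 0.2]
[-2.5, 1.7, 25.4] [-0.2, 0.07, 0.2]
[-2.5, 1.6, 25.4] [-0.2, 0.07, 0.2]
```

```bash
python3 -m inch '[{"travel":[-2.5,1.7,25],"rot":[-0.2,0,0.2],"gripper":1},{"travel":[-2.5,1.7,25],"rot":[-0.2,0,0.2],"gripper":1},{"travel":[-2.5,1.6,25],"rot":[-0.2,0,0.2],"gripper":1},{"travel":[0,0,0],"rot":[0,0,0],"gripper":1}]'
python3 - <<'E'
from h import *
P=tolane(robot.get_obs()["ee_pos"]); print(P)
pr=P
for th in(0,.12,.25,.38,.5,.6,.7,.8,.9,1.0,1.03):
    q=tolane(push(th)); print(th,q.round(0),"step tool",(LRT.T@(q-pr)).round(1).tolist()); pr=q
E
```

```text
t: 9.0
ee_pos: [514.6, 419.5, 124.7]
ee_rot: [[-0.117, 0.891, 0.438], [0.932, 0.251, -0.262], [-0.344, 0.378, -0.86]]
contact_force: [-0.4, 0.1, 0.0]
grip_width: -0.001
gripper_force: 0.0
[-131.88181266  109.80115554  124.65950327]
0 [-116.  109.  128.] step tool [-15.8, -1.4, 1.3]
0.12 [-104.  109.  134.] step tool [-13.7, 0.5, -1.1]
0.25 [-90. 109. 139.] step tool [-14.9, -0.2, 0.5]
0.38 [-75. 109. 142.] step tool [-14.7, -1.0, 2.2]
0.5 [-61. 109. 143.] step tool [-13.2, -1.6, 3.6]
0.6 [-50. 109. 142.] step tool [-10.6, -1.8, 4.1]
0.7 [-38. 109. 140.] step tool [-10.1, -2.2, 5.0]
0.8 [-27. 109. 137.] step tool [-9.5, -2.6, 5.9]
0.9 [-17. 109. 133.] step tool [-8.8, -3.0, 6.8]
1.0 [ -6. 109. 128.] step tool [-8.0, -3.3, 7.5]
1.03 [ -3. 109. 127.] step tool [-2.2, -1.1, 2.4]
```

```bash
python3 -m inch '[{"travel":[-8,-1,1],"rot":[0,0,0],"gripper":1},{"travel":[-8,0,0],"rot":[0,0,0],"gripper":1},{"travel":[-14,0,-1],"rot":[0,0,0],"gripper":1},{"travel":[-15,0,0.5],"rot":[0,0,0],"gripper":1},{"travel":[-15,-1,2],"rot":[0,0,0],"gripper":1},{"travel":[-13,-1.5,3.5],"rot":[0,0,0],"gripper":1},{"travel":[0,0,0],"rot":[0,0,0],"gripper":1}]'
python3 - <<'E'
from h import *
P=tolane(robot.get_obs()["ee_pos"]); print(P)
r=cam("side"); a=r["color"].astype(int); m=(a[...,0]>a[...,1]+70)&(a[...,0]>a[...,2]+70); q=np.argwhere(m)[:,::-1]; q=q[(q[:,0]>190)&(q[:,0]<245)&(q[:,1]>115)&(q[:,1]<170)]; print("knob px",q.mean(0),len(q))
for th in(0,.3,.4,.5,.6,.8,1): print(th,proj(r,o+lR@np.array([-40+115*np.sin(th-.5),105,45+115*np.cos(th-.5)]))[0].round(1))
E
```

```text
t: 9.88
ee_pos: [522.9, 349.8, 145.0]
ee_rot: [[-0.117, 0.89, 0.441], [0.932, 0.251, -0.26], [-0.342, 0.381, -0.859]]
contact_force: [-0.2, -0.3, 0.3]
grip_width: -0.003
gripper_force: 0.1
[-61.67395314 108.77834067 144.95589466]
knob px [214.82926829 137.95121951] 41
0 [206.2 133.5]
0.3 [211.1 135.4]
0.4 [213.  136.7]
0.5 [215.  138.4]
0.6 [217.  140.3]
0.8 [221.1 145. ]
1 [225.1 150.6]
```

```bash
python3 -m inch '[{"travel":[-10.5,-2,4],"rot":[0,0,0],"gripper":1},{"travel":[-10,-2,5],"rot":[0,0,0],"gripper":1},{"travel":[-9.5,-2.5,6],"rot":[0,0,0],"gripper":1},{"travel":[-9,-3,7],"rot":[0,0,0],"gripper":1},{"travel":[-8,-3,7.5],"rot":[0,0,0],"gripper":1},{"travel":[0,0,0],"rot":[0,0,0],"gripper":1}]'
cat > k.py <<'E'
from h import *
P=tolane(robot.get_obs()["ee_pos"]); print(P)
r=cam("side"); a=r["color"].astype(int); m=(a[...,0]>a[...,1]+70)&(a[...,0]>a[...,2]+70); q=np.argwhere(m)[:,::-1]; q=q[(q[:,0]>190)&(q[:,0]<245)&(q[:,1]>115)&(q[:,1]<170)]; print("knob px",q.mean(0),len(q))
for th in(.9,1,1.05): print(th,proj(r,o+lR@np.array([-40+115*np.sin(th-.5),105,45+115*np.cos(th-.5)]))[0].round(1))
E
python3 k.py
```

```text
t: 10.68
ee_pos: [529.9, 296.1, 129.9]
ee_rot: [[-0.118, 0.89, 0.441], [0.933, 0.252, -0.258], [-0.341, 0.381, -0.86]]
contact_force: [-0.3, 4.3, -3.3]
grip_width: 0.002
gripper_force: 2.8
[ -7.50022364 108.66840032 129.88936398]
knob px [224.87179487 150.87179487] 39
0.9 [223.1 147.7]
1 [225.1 150.6]
1.05 [226.1 152.1]
```

```bash
python3 -m inch '[{"travel":[-2.5,-1,2],"rot":[0,0,0],"gripper":1},{"travel":[0,0,0],"rot":[0,0,0],"gripper":1},{"travel":[15,0,-3],"rot":[0,0,0],"gripper":1},{"travel":[20,0,-20],"rot":[0,0,0],"gripper":1},{"travel":[10,0,-45],"rot":[0,0,0],"gripper":1},{"travel":[20,0,-50],"rot":[0,0,0],"gripper":1},{"travel":[40,0,-30],"rot":[0,0,0],"gripper":1},{"travel":[0,0,0],"rot":[0,0,0],"gripper":1}]'; python3 k.py
python3 - <<'E'
from h import *
b=cam("top")["color"][140:260,90:310,::-1]; a=cam("side")["color"][115:265,150:300,::-1]
cv2.imwrite("pics/fin.png",np.hstack([cv2.resize(a,(400,400),interpolation=2),cv2.resize(b,(400,218),interpolation=2) if 0 else cv2.copyMakeBorder(cv2.resize(b,(400,218),interpolation=2),0,182,0,0,0)]))
E
```

```text
t: 11.72
ee_pos: [451.7, 431.7, 221.2]
ee_rot: [[-0.12, 0.888, 0.443], [0.932, 0.255, -0.258], [-0.342, 0.382, -0.859]]
contact_force: [0.9, -1.3, -0.3]
grip_width: 0.001
gripper_force: 0.0
[-152.23576784   49.03237129  221.18557363]
knob px [225.26470588 151.        ] 34
0.9 [223.1 147.7]
1 [225.1 150.6]
1.05 [226.1 152.1]
```

View pics/fin.png

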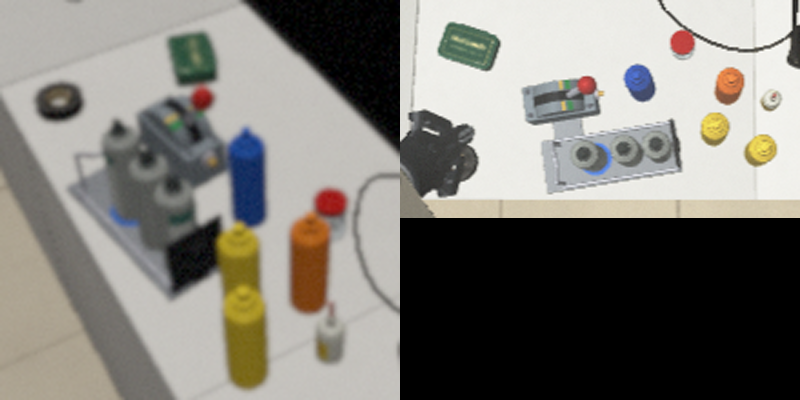

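```bash
python3 -c "from workcell import robot; print(robot.sign_off())"
```

```text
the job is handed in; nothing more can be done
None
```

The front can stands upright on its mark (within about 4 mm of centre) and is released, the lever was then pushed into its float notch (about 1.0 rad), and the job was handed in at about 12 s; the last pictures show nothing else moved, and the verdict was not reported.

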